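# Snap the cover onto the grinder's junction box

## Task

The junction box for the bench grinder stands open: pick up its cover, the larger of the two grey plates with the two round holes, set it over the two pins and press it down until it snaps in under the clips at both ends and lies flush on the box. Do not let go then: the program finishes while the gripper is still pressing the cover firmly down. Leave the smaller plate where it lies.

Things in the scene. Friction and masses are not known exactly. Their poses are not given: they have to be found in the camera images.
- housing: Dark grey open junction box, 110 (x) by 70 (y) mm, walls 4 mm, rim 36 mm above the table, screwed down. Origin: centre of its underside; z up. Two steel pins, 8 mm thick, stand inside at x = -36 and +36, y = 0: full width up to 51 mm above the table, tapering to a point at 62 mm. A black cable gland sticks out 18 mm low on the -y side. The cover fits either way round.
- housing_seat (a point): Centre of the housing's rim, 36 mm above its origin, same axes: where the cover's origin lies when it is fully home.
- cover: The larger loose grey plate, flat on the table, 99 (x) by 70 (y) by 8 mm, with a tongue 4 mm thick at each end (110 mm over the tongues), about 120 g. Two 10.5 mm holes at x = -36 and +36, y = 0. On top in the middle a finger rib along x, 48 mm long, 16 wide, its top 34 mm above the underside: grip it with fingers closing along the cover's y. Origin: centre of the underside; z up.
- small_cover: The smaller loose grey plate, 78 by 54 by 8 mm, no holes or tongues, with a rib 40 mm long and 16 mm wide, top 34 mm above the underside. Belongs to another box; leave it alone. Origin: centre of the underside.
- clip_a (a joint): Sprung steel clip at the housing's +x end, 24 mm wide, top 55 mm above the table; 0 = at rest, grows (rad) as it bends outward. Its nose reaches 4 mm over the cover's tongue, its underside 5.5 mm above the rim; a sloping lead-in face runs up and outward from 8 to 19 mm above the rim. The cover meets it when its underside is about 15 mm above the rim.
- clip_b (a joint): The same clip at the -x end; 0 = at rest, grows as it bends outward. Pressed down, the cover bends both clips by about 0.12 rad; the push rises to about 6 to 15 N, then drops to almost nothing about 8 mm above home; 1 to 2 mm above home both clips spring back to 0 over the tongues, and then the cover meets the rim.

How it is judged:
By the outcome, as a careful person would: the job done as asked, in the order asked, and still so for the second after the job is handed in, while the arm keeps its last pose, push and grip.
It also fails if it takes over 54 s, if anything falls off the work surface, if the arm or the gripper's body presses on something with over 40 N, if the wrist force passes 120 N, or if a joint passes its speed limit or range.

## Robot

A 6-joint arm with a two-finger parallel gripper is mounted at the origin on a cart in front of the work surface, level with it; the furniture and walls round the work are solid. World frame = base frame: x ahead of the robot, y to its left, z up, the work surface at z = 0. Lengths are in m, angles in rad, forces in N, time in s.
With the tool pointing down it reaches from about 0.35 to 0.85 m from the base axis. Payload 8.1 kg.
Tool frame: the origin (TCP) lies at the very end of the fingers, on their centre line; the grasp point (between the pads) lies 19 mm behind it; z points along the fingers, y is the line along which they close (so a half turn about z gives the same grasp; the last joint's range is limited). The gripper opens to 93 mm and grips with 3 to 60 N. Pads are 15 mm wide; open, the fingers measure 128 mm over their backs; the gripper's body (75 mm by 188 mm) begins 65 mm behind the grasp point.
Start: joints at [-1.238, 0.13, 1.488, -0, 1.523, -0.085], TCP at [0.243, -0.548, 0.219] pointing down, gripper open.
Joint ranges: [-2.96, 2.96], [-0.89, 2.26], [0.02, 2.5], [-1.34, 4.48], [0, 2.73], [-2.66, 2.66]. Speed limits (rad/s): [2.39, 2.39, 2.79, 3.14, 3.14, 3.14].

## Interface

Orientations are given as a rotation vector (axis times angle).
In Python, from plant import robot gives the robot as it stands.
- The arm moves only by the tool play_rows, never from a script. Its argument "deltas" is one flat list of numbers, 5 for each row, row after row: the shift along the tool's x, y, z in mm, then the turn about the tool's z in degrees, then the finger opening in mm, from 0 to 93. A call has 1 to 10 rows; each row shifts and turns the commanded pose from where the row before left it, along the tool's axes as they then stand; what a row does not reach is not made up. A row lasts 1/12 s, in which the tool goes at most 41.7 mm and 7.16 degrees, less where a joint would pass 70% of its speed; a pose out of reach is approached as far as the arm can. A call with a gripper value outside its range is refused whole. The fingers move at their own pace and stop on an object; "newtons" is the grip in N (left out, the last holds). Time passes only in rows, so rows that do not move let the fingers close. It gives the time, the measured TCP pose, the force, the opening and the grip force at its end, in the units of the state.
- robot.read_state(): the state, without advancing time (a new reading comes with each control period).
- robot.read_camera(name): name is "scene" or "top" or "wrist"; returns a dict with "pixels" (420x560x3 uint8, blue, green, red), "mtx" (3x3 intrinsics, pixels), "eye" and "rotation" of the camera in the world. Camera axes: x right, y up, looking along -z (the intrinsics and any distortion apply to the point x, -y, -z); pixel columns grow to the right and rows downward; lengths in m; the calibration is good to about 2 mm. A picture is of the moment at which its call begins. There is no depth.
- robot.close_job(): hands the job in; it is judged then, once.
The state is a dict: "t": time; "q": joint angles; "dq": joint speeds; "joint_torque": joint torques, N m; "tool_pos": TCP position; "orientation": TCP orientation; "force": force on the tool from outside, world axes, zero at the start; "wrist_torque": the same for the moment, N m; "opening": finger opening in m; "gripper_force": force on a finger pad.
Only numpy, scipy, OpenCV 4.12 (cv2) and the standard library are available. Lean on these libraries where they do the work, as an engineer would, in place of code of your own. Each camera call takes 0.05 s, during which the arm holds its last target. There are 200 camera calls.

## Working session

There is one attempt and no reset: what is moved stays moved. The work goes in short steps, Python scripts to look and compute and a tool call to move; the robot and the scene stay as the last step left them, time stands still between calls to the robot, and variables do not carry over. Pictures are saved under pics/ and viewed, at most 11 in all, crops included, and the job is handed in when it is done.

Besides the shell and the picture viewer there is one more tool, called after "Call:" by a JSON object that holds its "op" and its "data", one argument or row to a line. play_rows: Moves the arm, as the interface text tells. Its arguments: {"type":"object","properties":{"deltas":{"type":"array"},"newtons":{"type":"number"}},"required":["deltas"]}

```bash
mkdir -p pics; ls; python3 - <<'E'
from plant import robot
import cv2,numpy as np
for n in("top","scene"):
    c=robot.read_camera(n);cv2.imwrite(f"pics/{n}0.png",c["pixels"]);print(n,c["mtx"].tolist(),c["eye"],np.round(c["rotation"],4).tolist(),[k for k in c])
s=robot.read_state();print(s["t"],s["tool_pos"],s["orientation"],s["force"],s["opening"])
E
```

```text
pics
top [[498.554487467698, 0.0, 282.09361172958796], [0.0, 498.554487467698, 216.89178737921702], [0.0, 0.0, 1.0]] [ 0.42401336 -0.13268817  0.95606551] [0.0486, -0.0885, -1.5396] ['pixels', 'mtx', 'eye', 'rotation']
scene [[498.682028495345, 0.0, 280.54813239937414], [0.0, 498.682028495345, 209.7898195866576], [0.0, 0.0, 1.0]] [0.15920905 0.64739076 0.77983097] [0.2347, -1.1703, -2.4737] ['pixels', 'mtx', 'eye', 'rotation']
0.1 [ 0.24329309 -0.54788517  0.21768571] [-3.07167542e+00 -6.51115035e-01  3.21903049e-04] [ 0.10561842 -0.25331629  0.21855095] 0.09305702902980634
```

View pics/top0.png

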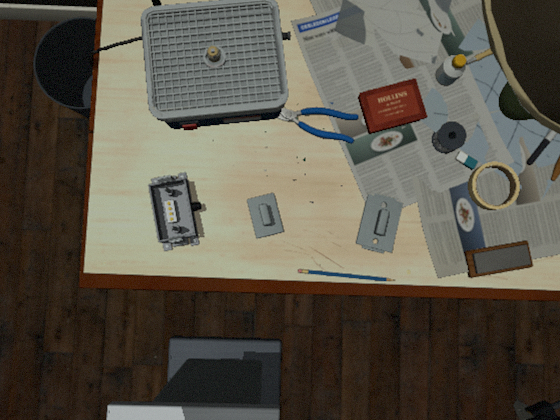

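View pics/scene0.png

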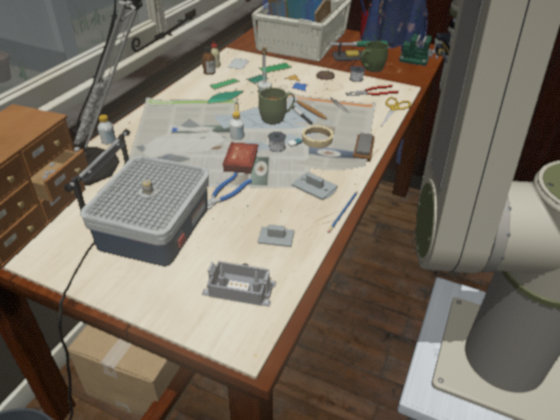

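The top view shows the housing at about (175,210), the small plate at (265,215), and the cover with two holes at (380,222). I'll zoom in on the housing and the cover.

```bash
python3 - <<'E'
import cv2,numpy as np
p=cv2.imread("pics/top0.png")
a=cv2.resize(p[165:260,130:225],(400,400),interpolation=cv2.INTER_CUBIC)
b=cv2.resize(p[175:270,335:430],(400,400),interpolation=cv2.INTER_CUBIC)
cv2.imwrite("pics/crop1.png",np.hstack([a,b]))
for r,c in((222,362),(240,370),(205,395),(222,378),(222,385),(230,330),(205,410),(245,180),(222,258)):print(r,c,p[r,c])
h=cv2.cvtColor(p,cv2.COLOR_BGR2HSV);print(h[222,365],h[222,340],h[222,415],h[195,412])
E
```

```text
222 362 [117 121 110]
240 370 [120 120 113]
205 395 [116 115 107]
222 378 [79 80 76]
222 385 [110 113 106]
230 330 [129 159 173]
205 410 [122 148 156]
245 180 [83 90 88]
222 258 [124 125 115]
[ 83  17 123] [ 19  60 174] [ 19  61 166] [ 41  16 131]
```

View pics/crop1.png

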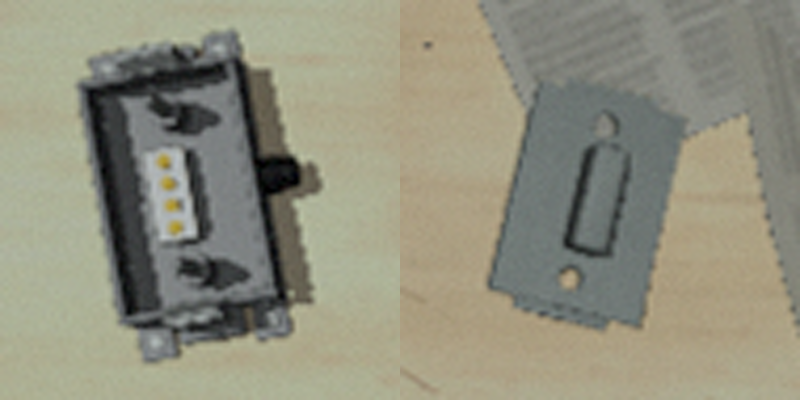

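The left crop shows the housing rim with corners at about (80,82), (240,62), (280,300) and (122,325), its gland on the right, and the pins. The right crop shows the cover's holes at about (607,125) and (570,278). I'll convert both to world poses.

```bash
cat > h.py <<'E'
import cv2,numpy as np
from scipy.spatial.transform import Rotation as R
from plant import robot
def rotm(c):
    r=np.asarray(c["rotation"]);return r if r.shape==(3,3) else R.from_rotvec(r).as_matrix()
def ray(c,uv,z):
    K=c["mtx"];x=(uv[0]-K[0,2])/K[0,0];y=(uv[1]-K[1,2])/K[1,1]
    d=rotm(c)@np.array([x,-y,-1]);e=np.asarray(c["eye"]);return e+d*(z-e[2])/d[2]
def proj(c,P):
    q=rotm(c).T@(np.asarray(P)-c["eye"]);K=c["mtx"]
    return np.array([K[0,0]*q[0]/-q[2]+K[0,2],-K[1,1]*q[1]/-q[2]+K[1,2]])
def pose():
    s=robot.read_state();return np.array(s["tool_pos"]),R.from_rotvec(s["orientation"]).as_matrix(),s
def todelta(target,ydir):
    """tool-frame mm to target and turn (deg, about tool z) to put tool y along +-ydir"""
    p,M,s=pose();v=M.T@np.append(ydir,0)
    a=np.degrees(np.arctan2(-v[0],v[1]));a=(a+90)%180-90
    return np.round(M.T@(np.asarray(target)-p)*1000,1),round(a,2)
E
python3 - <<'E'
from h import *
c=robot.read_camera("top");print(c["rotation"])
k=95/400
h=[ray(c,(335+u*k-.4,175+v*k-.4),.006) for u,v in((207,125),(170,278))]
m=sum(h)/2;d=h[0]-h[1];print("cover",m,np.linalg.norm(d),np.degrees(np.arctan2(d[1],d[0])))
r=[ray(c,(130+u*k-.4,165+v*k-.4),.036) for u,v in((80,82),(240,62),(280,300),(122,325))]
print(np.round(r,4),sum(r)/4);d=r[0]+r[1]-r[2]-r[3];print(np.linalg.norm(d)/2,np.degrees(np.arctan2(d[1],d[0])))
d=d[:2]/np.linalg.norm(d[:2]);hd=(h[0]-h[1])[:2];hd/=np.linalg.norm(hd)
print(todelta([*m[:2],.2],[-hd[1],hd[0]]),pose())
w=robot.read_camera("wrist");p,M,s=pose();print(M.T@(w["eye"]-p),np.round(M.T@rotm(w),3))
E
```

```text
[ 0.0486488  -0.0884765  -1.53959864]
cover [ 0.50310665 -0.3429442   0.006     ] 0.07238991608265735 -12.891637778055731
[[0.5585 0.0938 0.036 ]
 [0.5697 0.0243 0.036 ]
 [0.4653 0.0021 0.036 ]
 [0.4524 0.0701 0.036 ]] [0.51145322 0.04756769 0.036     ]
0.10767634607597625 12.294154204573177
(array([320.6, -82. ,  18. ]), np.float64(36.83)) (array([ 0.24333221, -0.54797865,  0.21783535]), array([[ 9.13980724e-01,  4.05757352e-01, -4.55877294e-04],
       [ 4.05757589e-01, -9.13979760e-01,  1.33307451e-03],
       [ 1.24242163e-04, -1.40338008e-03, -9.99999008e-01]]), {'t': 0.15, 'q': array([-1.23839834e+00,  1.31008649e-01,  1.48899371e+00,  4.07737262e-06,
        1.52299915e+00, -8.54098730e-02]), 'dq': array([-0.00128747, -0.00226736, -0.00266283, -0.00174554,  0.00025132,
        0.00030456]), 'joint_torque': array([ 9.21692736e-04, -5.60471284e+01, -4.92338705e+01,  7.68313743e-02,
        3.04764602e-02, -8.56424163e-05]), 'tool_pos': array([ 0.24333221, -0.54797865,  0.21783535]), 'orientation': array([-3.07192253e+00, -6.51237568e-01,  2.66135896e-04]), 'force': array([ 0.71764537, -0.28966598, -0.67737852]), 'wrist_torque': array([-0.02827877, -0.01367543,  0.04977831]), 'gripper_force': 0.0, 'opening': 0.09285178787890272})
[ 0.07023478 -0.00040898 -0.16502783] [[ 0.001  0.967  0.254]
 [ 1.    -0.001 -0.   ]
 [-0.     0.254 -0.967]]
```

Call:
{"op": "play_rows", "data": {
  "deltas": [32, -8, 2, 0, 93, 32, -8, 2, 0, 93, 32, -8, 2, 0, 93, 32, -8, 2, 0, 93, 32, -8, 2, 0, 93, 32, -8, 2, 0, 93, 32, -8, 2, 0, 93, 32, -9, 2, 0, 93, 32, -9, 2, 0, 93, 32, -8, 0, 0, 93]
}}

```text
t: 1.03
tool_pos: [0.5035, -0.342, 0.1999]
orientation: [-3.072, -0.651, 0.001]
force: [-0.0, 0.0, 0.7]
opening: 0.0928
gripper_force: 0.0
```

Call:
{"op": "play_rows", "data": {
  "deltas": [0, 0, 0, 6, 93, 0, 0, 0, 6, 93, 0, 0, 0, 6, 93, 0, 0, 0, 6, 93, 0, 0, 0, 6, 93, 0, 0, 0, 6.8, 93, 0, 0, 0, 0, 93, 0, 0, 0, 0, 93]
}}

```text
t: 1.7
tool_pos: [0.5026, -0.3435, 0.2004]
orientation: [-3.122, 0.346, 0.0]
force: [0.1, 0.2, 1.2]
opening: 0.0932
gripper_force: 0.0
```

```bash
python3 - <<'E'
from h import *
w=robot.read_camera("wrist");cv2.imwrite("pics/w1.png",w["pixels"])
p,M,s=pose();print(s["t"],p,M[:,0],s["force"],s["q"])
for a in(np.radians(-12.9),):
  for X in(-.036,.036):print(proj(w,[.5031+X*np.cos(a),-.3429+X*np.sin(a),.008]))
E
```

```text
1.75 [ 0.50258919 -0.34353184  0.20046703] [ 9.75848304e-01 -2.18449100e-01 -2.79726805e-04] [ 0.24181723  0.09036697 -0.17312897] [-6.83793194e-01  1.62726454e-01  1.48582440e+00  1.32263105e-05
  1.49336112e+00  1.10722704e+00]
[276.3965746  215.86197425]
[276.69022698 154.69519686]
```

View pics/w1.png

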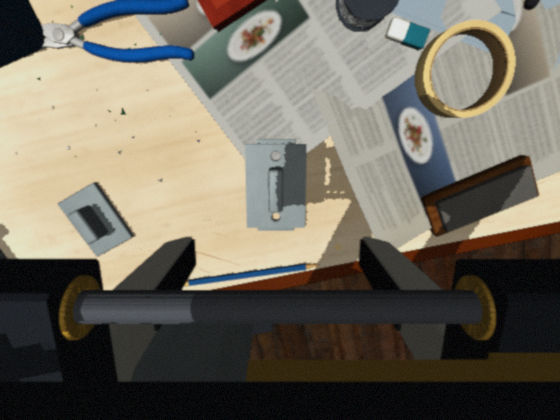

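The wrist view shows the cover aligned with the gripper, with its holes at (276,157) and (277,216), close to the predicted positions. The fingers straddle it, so I'll descend and grasp.

Call:
{"op": "play_rows", "data": {
  "deltas": [0, 0, 30, 0, 93, 0, 0, 30, 0, 93, 0, 0, 30, 0, 93, 0, 0, 30, 0, 70, 0, 0, 30, 0, 60, 0, 0, 20, 0, 60, 0, 0, 10, 0, 60, 0, 0, 5, 0, 60, 0, 0, 4, 0, 60, 0, 0, 0, 0, 60],
  "newtons": 50
}}

```text
t: 2.58
tool_pos: [0.5032, -0.3441, 0.0123]
orientation: [3.121, -0.35, 0.001]
force: [0.5, 0.5, 0.3]
opening: 0.0602
gripper_force: 0.0
```

Call:
{"op": "play_rows", "data": {
  "deltas": [0, 0, 0, 0, 40, 0, 0, 0, 0, 25, 0, 0, 0, 0, 5, 0, 0, 0, 0, 5, 0, 0, 0, 0, 5, 0, 0, 0, 0, 5, 0, 0, 0, 0, 5, 0, 0, 0, 0, 5]
}}

```text
t: 3.25
tool_pos: [0.5027, -0.3435, 0.0117]
orientation: [-3.122, 0.352, -0.0]
force: [0.4, 1.2, 1.3]
opening: 0.0159
gripper_force: 50.0
```

Call:
{"op": "play_rows", "data": {
  "deltas": [0, 0, -5, 0, 5, 0, 0, -15, 0, 5, 0, 0, -25, 0, 5, 0, 0, -25, 0, 5, 0, 0, -25, 0, 5, 0, 0, -25, 0, 5, 0, 0, -25, 0, 5, 0, 0, -5, 0, 5, 0, 0, 0, 0, 5, 0, 0, 0, 0, 5]
}}

```text
t: 4.08
tool_pos: [0.5024, -0.3434, 0.1606]
orientation: [-3.121, 0.352, 0.001]
force: [0.6, -0.1, -2.2]
opening: 0.0153
gripper_force: 50.0
```

```bash
python3 - <<'E'
from h import *
w=robot.read_camera("wrist");cv2.imwrite("pics/w2.png",w["pixels"])
p,M,s=pose();print(s["t"],p,M[:,0],s["force"],s["opening"])
for X in(-.036,.036):print(proj(w,p+M@[X,0,.0117-.008]))
a=np.radians(12.3);print(todelta([.5115,.0476,.16],[-np.sin(a),np.cos(a)]))
E
```

```text
4.1333 [ 0.50181295 -0.34295593  0.15952512] [ 0.97489579 -0.22264795 -0.00246827] [-0.56853486  1.40537042 -1.82826194] 0.01576980088978606
[276.87215015 304.73844803]
[276.96263543 188.86016527]
(array([-7.750e+01, -3.829e+02,  2.000e-01]), np.float64(-25.16))
```

View pics/w2.png

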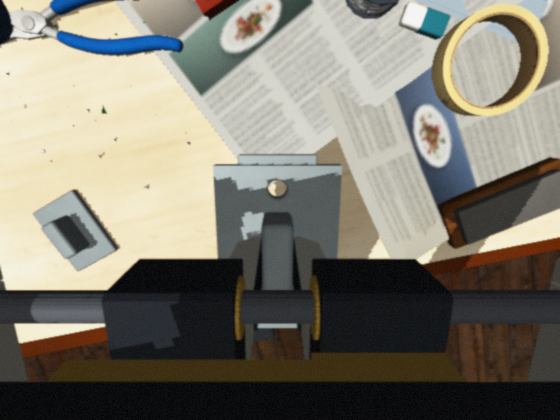

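The held cover is aligned. Its front hole is at (277,188), about 0.5 mm ahead of the expected spot. Next I'll move beside the housing and measure its pins from above.

Call:
{"op": "play_rows", "data": {
  "deltas": [-3, -14, 0, 0, 5, -7, -28, 0, 0, 5, -7, -28, 0, 0, 5, -7, -28, 0, 0, 5, -7, -28, 0, 0, 5, -7, -28, 0, 0, 5, -7, -28, 0, 0, 5, -7, -28, 0, 0, 5, -7, -28, 0, 0, 5, -6, -24, 0, 0, 5]
}}

```text
t: 4.97
tool_pos: [0.4959, -0.0709, 0.1595]
orientation: [-3.121, 0.351, 0.005]
force: [0.8, 0.4, -0.6]
opening: 0.0154
gripper_force: 50.0
```

Call:
{"op": "play_rows", "data": {
  "deltas": [0, 0, 0, -6.3, 5, 0, 0, 0, -6.3, 5, 0, 0, 0, -6.3, 5, 0, 0, 0, -6.3, 5, 0, 0, 0, 0, 5, 0, 0, 0, 0, 5, 0, 0, 0, 0, 5]
}}

```text
t: 5.55
tool_pos: [0.4969, -0.0733, 0.1606]
orientation: [-3.123, -0.332, 0.003]
force: [-0.5, 0.1, -0.9]
opening: 0.0156
gripper_force: 50.0
```

```bash
python3 - <<'E'
from h import *
w=robot.read_camera("wrist");im=w["pixels"]
p,M,s=pose();print(s["t"],p,M[:,0],s["force"],s["opening"])
c=proj(w,[.5115,.0476,.036]);print(c)
for X in(-.036,.036):print(proj(w,p+M@[X,0,.0117-.008]))
u,v=np.maximum((c-[115,100]).astype(int),0);u=min(u,360);v=min(v,270)
print(u,v);cv2.imwrite("pics/w3.png",cv2.resize(im[v:v+200,u:u+230],None,fx=3.0,fy=3.0,interpolation=cv2.INTER_CUBIC));np.save("w3.npy",im)
import pickle;pickle.dump({k:w[k] for k in w},open("w3.pkl","wb"))
E
```

```text
5.6 [ 0.49712743 -0.07339368  0.16089259] [ 0.977547    0.21071474 -0.00108101] [-0.15741464  0.42742729 -1.15703598] 0.01573943596056907
[151.95367003 157.98054176]
[277.71634559 304.90904649]
[277.82235488 188.16245369]
36 57
```

View pics/w3.png

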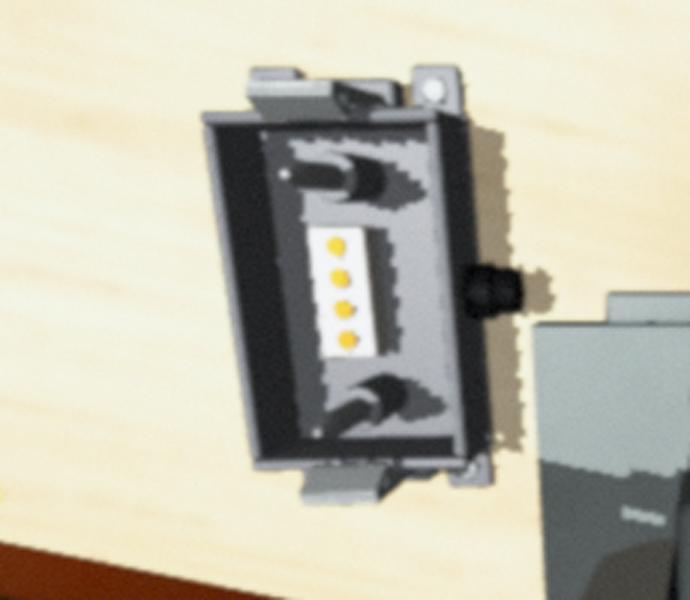

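The housing is clearly visible. The pin tips are at crop (285,174) and (317,432), and the rim corners at about (205,118), (257,465), (437,118) and (462,460).

```bash
python3 - <<'E'
from h import *
import pickle
w=pickle.load(open("w3.pkl","rb"))
f=lambda u,v,z:ray(w,(36+(u-1)/3,57+(v-1)/3),z)
a,b=f(285,174,.062),f(317,432,.062);m=(a+b)/2;d=a-b
print("pins",a,b,m,np.linalg.norm(d),np.degrees(np.arctan2(d[1],d[0])))
r=[f(*q,.036) for q in((205,116),(437,116),(462,464),(257,466))]
m2=sum(r)/4;e=r[0]+r[1]-r[2]-r[3];print("rim",np.round(r,4).tolist(),m2,np.linalg.norm(e)/2,np.degrees(np.arctan2(e[1],e[0])))
p,M,s=pose()
for z in(0,):
  d2=d[:2]/np.linalg.norm(d[:2]);t=m[:2]-.0005*d2
  print(todelta([*t,.12],[-d2[1],d2[0]]), np.degrees(np.arctan2(M[1,0],M[0,0])))
c=robot.read_camera("top");print(proj(c,a),proj(c,b))
cv2.imwrite("pics/t2.png",cv2.resize(c["pixels"][165:260,130:225],(600,600),interpolation=cv2.INTER_CUBIC))
E
```

```text
pins [0.54744549 0.05876448 0.062     ] [0.47776118 0.04299789 0.062     ] [0.51260334 0.05088119 0.062     ] 0.07144570504935549 12.748935098524967
rim [[0.557, 0.0946, 0.036], [0.5712, 0.0286, 0.036], [0.4683, 0.0066, 0.036], [0.4538, 0.0706, 0.036]] [0.51259538 0.05008514 0.036     ] 0.10556427079116744 12.585061847616462
(array([  40.9, -118.2,   40.9]), np.float64(-0.58)) 12.164248066149453
[164.40453608 188.56513338] [171.33716435 227.48823808]
```

View pics/t2.png

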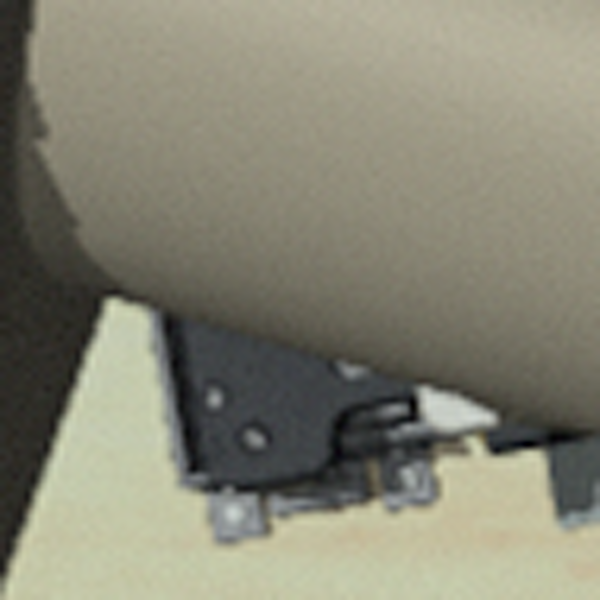

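Call:
{"op": "play_rows", "data": {
  "deltas": [-1, -10, 0, 0, 5, -1, -18, 0, 0, 5, -1, -18, 0, 0, 5, -1, -18, 0, 0, 5, -1, -18, 0, 0, 5, -1, -18, 0, 0, 5, -1, -10, 0, -0.6, 5, -2, -8, 0, 0, 5, 0, 0, 0, 0, 5, 0, 0, 0, 0, 5]
}}

```text
t: 6.48
tool_pos: [0.4635, 0.0396, 0.1617]
orientation: [3.121, 0.355, 0.0]
force: [0.2, -0.5, -1.4]
opening: 0.0157
gripper_force: 50.0
```

```bash
cat > look.py <<'E'
from h import *
import sys,pickle
n,P=sys.argv[1],eval(sys.argv[2])
w=robot.read_camera("wrist");p,M,s=pose();pickle.dump((w,p,M),open(n+".pkl","wb"))
print(s["t"],p,M[:,0],s["force"]);c=proj(w,P)
u,v=int(c[0])-50,max(int(c[1])-40,0);print("pred",c,"off",u,v)
cv2.imwrite(f"pics/{n}.png",cv2.resize(w["pixels"][v:v+80,u:u+100],None,fx=5,fy=5,interpolation=cv2.INTER_CUBIC))
E
python3 look.py a1 "[.5474,.0588,.062]"
```

```text
6.5333 [0.46364664 0.03923913 0.16168941] [9.74643304e-01 2.23764195e-01 1.22960652e-04] [-0.76794515 -0.92044014 -1.52291448]
pred [277.46915051 103.51246089] off 227 63
```

Call:
{"op": "play_rows", "data": {
  "deltas": [-10, 0, 0, 0, 5, -15, 0, 0, 0, 5, -15, 0, 0, 0, 5, -10, 0, 0, 0, 5, 0, 0, 0, 0, 5, 0, 0, 0, 0, 5]
}}

```text
t: 7.03
tool_pos: [0.4152, 0.0278, 0.1619]
orientation: [3.122, 0.352, 0.001]
force: [0.6, -0.1, -1.3]
opening: 0.0157
gripper_force: 50.0
```

```bash
python3 look.py a2 "[.4778,.0430,.062]"; python3 -c "
import cv2,numpy as np
cv2.imwrite('pics/a12.png',cv2.hconcat([cv2.resize(cv2.imread('pics/a%d.png'%i),(400,320)) for i in(1,2)]))"
```

```text
7.0833 [0.41549158 0.02793684 0.16192874] [0.97486129 0.22281036 0.00100223] [-2.46058756e-04  5.94395422e-01 -1.24970987e+00]
pred [276.1511612  131.28259913] off 226 91
```

View pics/a12.png

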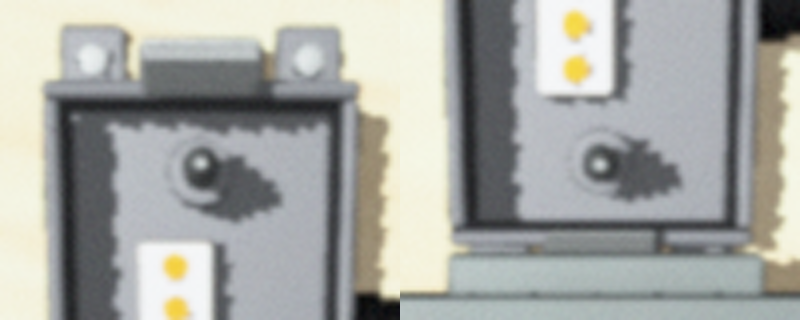

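Both pin tips are within half a pixel of prediction, at (277,103) and (276,131), so the pin positions are confirmed. I'll move over them.

Call:
{"op": "play_rows", "data": {
  "deltas": [10, 0, 0, 0, 5, 20, -1, 0, 0, 5, 20, 0, 0, 0, 5, 20, 0, 0, 0, 5, 19, 0, 0, 0, 5, 10, 0, 20, 0, 5, 0, 0, 25, 0, 5, 0, 0, 20, 0, 5, 0, 0, 10, 0, 5, 0, 0, 0, 0, 5]
}}

```text
t: 7.92
tool_pos: [0.5093, 0.0515, 0.0834]
orientation: [-3.121, -0.354, 0.008]
force: [-0.7, 0.2, -1.3]
opening: 0.0158
gripper_force: 50.0
```

Call:
{"op": "play_rows", "data": {
  "deltas": [0, 0, 0, 0, 5, 0, 0, 0, 0, 5, 0, 0, 0, 0, 5]
}}

```text
t: 8.17
tool_pos: [0.5125, 0.0515, 0.0885]
orientation: [3.121, 0.354, 0.005]
force: [0.8, -0.5, -1.9]
opening: 0.0156
gripper_force: 50.0
```

```bash
python3 - <<'E'
from h import *
a=np.radians(12.75);ex=np.array([np.cos(a),np.sin(a)]);t=np.array([.5126,.0509])-.0005*ex
for i in range(4):
    print(*todelta([*t,.0477],[-ex[1],ex[0]]),robot.read_state()["force"]);w=robot.read_camera("wrist")
p,M,s=pose();print([proj(w,p+M@[.0365,0,.0037])])
cv2.imwrite("pics/d1.png",w["pixels"])
E
```

```text
[-0.6  0.6 40.8] 0.18 [ 0.77502114 -0.45923161 -1.9308759 ]
[-0.5  0.6 40.7] 0.18 [ 1.04618638 -0.00701679 -1.17807335]
[-0.3  0.7 40.4] 0.18 [ 0.48281436 -0.32733485 -1.19502071]
[-0.1  0.7 40.2] 0.19 [-1.29143937  0.38718894 -1.57225044]
[array([277.42588963, 187.7415179 ])]
```

View pics/d1.png

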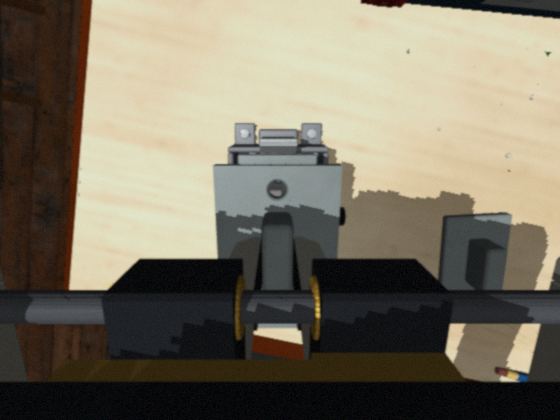

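The cover sits over the housing with the front hole at (277,188) above the pin. I'll apply a 0.6 mm lateral correction and lower it slowly onto the pins.

Call:
{"op": "play_rows", "data": {
  "deltas": [0, 0.6, 0, 0, 5, -0.2, 0, 2, 0, 5, 0, 0, 3, 0, 5, 0, 0, 3, 0, 5, 0, 0, 3, 0, 5, 0, 0, 3, 0, 5, 0, 0, 3, 0, 5, 0, 0, 2, 0, 5, 0, 0, 1, 0, 5, 0, 0, 0, 0, 5],
  "newtons": 60
}}

```text
t: 9.2
tool_pos: [0.511, 0.051, 0.0664]
orientation: [-3.122, -0.354, 0.0]
force: [-0.3, 0.5, -1.2]
opening: 0.0155
gripper_force: 60.0
```

Call:
{"op": "play_rows", "data": {
  "deltas": [0, 0, 1, 0, 5, 0, 0, 1, 0, 5, 0, 0, 1, 0, 5, 0, 0, 1, 0, 5, 0, 0, 0, 0, 5, 0, 0, 0, 0, 5]
}}

```text
t: 9.7
tool_pos: [0.5119, 0.051, 0.0633]
orientation: [3.121, 0.354, 0.003]
force: [2.5, -0.5, 3.4]
opening: 0.0153
gripper_force: 60.0
```

```bash
python3 - <<'E'
from h import *
a=np.radians(12.75);ex=np.array([np.cos(a),np.sin(a)]);t=np.array([.5126,.0509])-.0005*ex
for i in range(3):
    s=robot.read_state();print(*todelta([*t,.0477],[-ex[1],ex[0]]),s["force"],s["wrist_torque"],s["tool_pos"][2]);w=robot.read_camera("wrist")
cv2.imwrite("pics/d2.png",w["pixels"])
E
```

```text
[ 0.1  0.2 15.6] 0.19 [ 2.45687037 -0.51872683  3.40645415] [ 0.00206682 -0.27258534 -0.01517397] 0.06331358017233021
[ 0.2  0.2 15.6] 0.19 [3.06394993 0.15137431 3.07301029] [ 0.02643577 -0.40788792  0.00812252] 0.06327497504624512
[ 0.2  0.2 15.5] 0.19 [2.75162961 0.67475223 3.88555493] [ 0.01240357 -0.4148844   0.0029829 ] 0.0632416724879047
```

A force of about +2.7 N in x with the cover just at clip height means it sits slightly too far toward −x, so I'll nudge it +x.

Call:
{"op": "play_rows", "data": {
  "deltas": [0.4, 0, 0, 0, 5, 0.3, 0, 0, 0.2, 5, 0, 0, 0, 0, 5, 0, 0, 0, 0, 5]
}}

```text
t: 10.18
tool_pos: [0.512, 0.0511, 0.0627]
orientation: [3.122, 0.348, 0.001]
force: [4.0, -0.3, 3.5]
opening: 0.0156
gripper_force: 60.0
```

Call:
{"op": "play_rows", "data": {
  "deltas": [0, 0, 1, 0, 5, 0, 0, 1, 0, 5, 0, 0, 0, 0, 5, 0, 0, 0, 0, 5]
}}

```text
t: 10.52
tool_pos: [0.5121, 0.0511, 0.0607]
orientation: [-3.122, -0.348, -0.001]
force: [6.1, 0.2, 2.8]
opening: 0.0155
gripper_force: 60.0
```

```bash
python3 - <<'E'
from h import *
s=robot.read_state();print(s["force"],s["wrist_torque"],s["tool_pos"])
E
```

```text
[6.05672334 0.19765618 2.79737499] [ 0.10091517 -0.82999478  0.0534536 ] [0.5120578  0.05114431 0.06069291]
```

Call:
{"op": "play_rows", "data": {
  "deltas": [0.5, 0, 0, 0, 5, 0.5, 0, 0, 0, 5, 0, 0, 0, 0, 5, 0, 0, 0, 0, 5, 0, 0, 0, 0, 5]
}}

```text
t: 10.93
tool_pos: [0.5123, 0.0512, 0.0605]
orientation: [3.122, 0.348, -0.001]
force: [0.7, 0.0, 4.8]
opening: 0.0157
gripper_force: 60.0
```

```bash
python3 - <<'E'
from h import *
for i in range(3):
    s=robot.read_state();print(s["force"],s["wrist_torque"],s["tool_pos"]);w=robot.read_camera("wrist")
cv2.imwrite("pics/d3.png",cv2.resize(w["pixels"][110:270,180:380],(800,600),interpolation=cv2.INTER_CUBIC))
E
```

```text
[0.67289863 0.02275172 4.82452488] [-0.12817886 -0.05644297 -0.00324873] [0.51231153 0.05123527 0.06049286]
[0.24145529 0.04737331 5.22138309] [-0.09000512  0.01272559  0.03422652] [0.51232161 0.05125652 0.06051139]
[ 1.39103209 -0.09351624  4.97540985] [-0.06736646 -0.04295239 -0.00332141] [0.51234028 0.0512334  0.06053455]
```

View pics/d3.png

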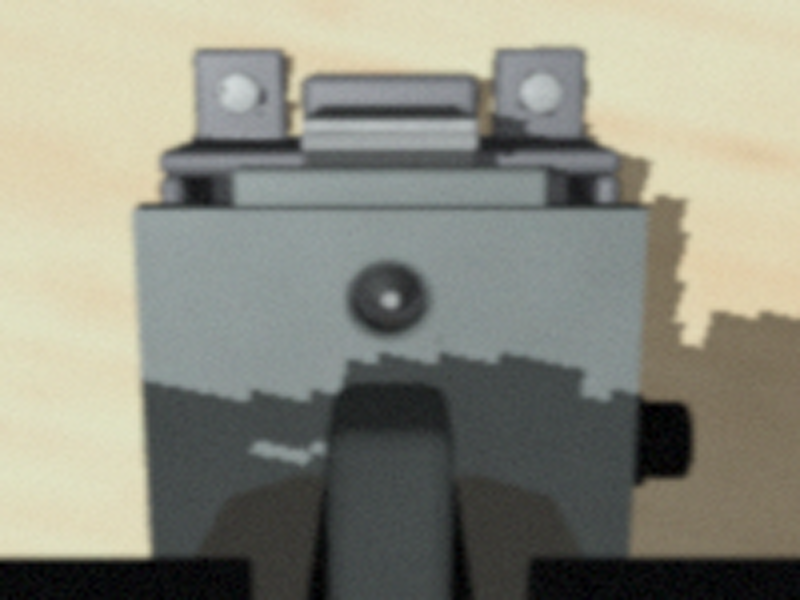

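The pin is now centred in the hole at crop (388,298), with the side force and torque near zero. I'll press down in small steps.

Call:
{"op": "play_rows", "data": {
  "deltas": [0, 0, 1, 0, 5, 0, 0, 1, 0, 5, 0, 0, 1, 0, 5, 0, 0, 0, 0, 5, 0, 0, 0, 0, 5]
}}

```text
t: 11.5
tool_pos: [0.5126, 0.0513, 0.0579]
orientation: [3.122, 0.349, -0.0]
force: [0.1, -1.2, 8.0]
opening: 0.0156
gripper_force: 60.0
```

```bash
cat > st.py <<'E'
from plant import robot
import numpy as np
s=robot.read_state();print(np.round(s["force"],2),np.round(s["wrist_torque"],2),np.round(s["tool_pos"],4))
E
python3 st.py
```

```text
[ 0.07 -1.15  8.03] [-0.09 -0.02  0.04] [0.5126 0.0513 0.0579]
```

Call:
{"op": "play_rows", "data": {
  "deltas": [0, 0, 1, 0, 5, 0, 0, 1, 0, 5, 0, 0, 1, 0, 5, 0, 0, 1, 0, 5, 0, 0, 0, 0, 5, 0, 0, 0, 0, 5]
}}

```text
t: 12.0
tool_pos: [0.5123, 0.0512, 0.0535]
orientation: [3.122, 0.349, -0.001]
force: [1.7, -0.7, 3.2]
opening: 0.0153
gripper_force: 60.0
```

```bash
python3 st.py
```

```text
[ 1.73 -0.66  3.18] [-0.08 -0.09  0.  ] [0.5123 0.0512 0.0535]
```

Call:
{"op": "play_rows", "data": {
  "deltas": [0, 0, 1, 0, 5, 0, 0, 1, 0, 5, 0, 0, 1, 0, 5, 0, 0, 1, 0, 5, 0, 0, 1, 0, 5, 0, 0, 0, 0, 5, 0, 0, 0, 0, 5]
}}

```text
t: 12.58
tool_pos: [0.5122, 0.0513, 0.0481]
orientation: [-3.122, -0.349, 0.002]
force: [2.0, 0.2, -2.2]
opening: 0.0153
gripper_force: 60.0
```

```bash
python3 st.py
```

```text
[ 1.95  0.19 -2.17] [ 0.03 -0.32  0.03] [0.5122 0.0513 0.0481]
```

Call:
{"op": "play_rows", "data": {
  "deltas": [0.2, 0, 1, 0, 5, 0, 0, 1, 0, 5, 0, 0, 1, 0, 5, 0, 0, 0, 0, 5, 0, 0, 0, 0, 5]
}}

```text
t: 13.0
tool_pos: [0.5123, 0.0513, 0.0476]
orientation: [3.122, 0.349, -0.003]
force: [-13.5, -0.0, 23.0]
opening: 0.0159
gripper_force: 60.0
```

```bash
python3 st.py
```

```text
[-13.5   -0.04  22.96] [-0.06  2.07 -0.03] [0.5123 0.0513 0.0476]
```

The cover is seated at the expected height with a 23 N push. There is also a side force of −13.5 N, so I'll ease that off and look at the clips.

Call:
{"op": "play_rows", "data": {
  "deltas": [-0.4, 0, 0, 0, 5, -0.3, 0, 0.5, 0, 5, 0, 0, 0, 0, 5, 0, 0, 0, 0, 5]
}}

```text
t: 13.33
tool_pos: [0.5123, 0.0513, 0.0476]
orientation: [-3.122, -0.349, 0.0]
force: [-12.2, -1.2, 24.4]
opening: 0.0159
gripper_force: 60.0
```

```bash
python3 st.py; python3 - <<'E'
from h import *
w=robot.read_camera("wrist");c=robot.read_camera("scene")
u,v=proj(c,[.5126,.0509,.036]).astype(int);print(u,v)
a=cv2.resize(w["pixels"][110:270,180:380],(400,320),interpolation=cv2.INTER_CUBIC)
b=cv2.resize(c["pixels"][v-40:v+40,u-50:u+50],(400,320),interpolation=cv2.INTER_CUBIC)
cv2.imwrite("pics/e1.png",cv2.hconcat([a,b]))
E
```

```text
[-12.18  -1.22  24.36] [ 0.07  1.94 -0.03] [0.5123 0.0513 0.0476]
238 275
```

View pics/e1.png

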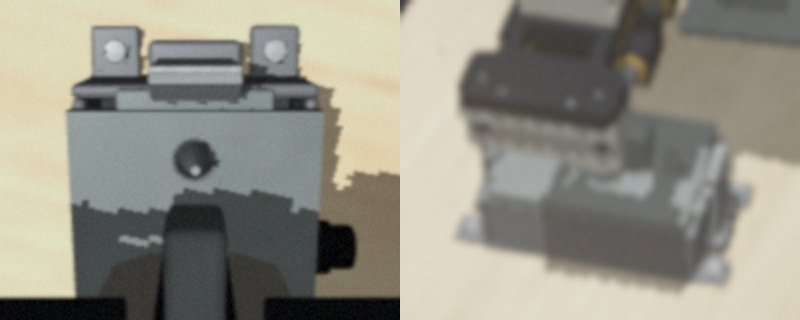

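Call:
{"op": "play_rows", "data": {
  "deltas": [-0.5, 0, 0.5, 0, 5, -0.5, 0, 0, 0, 5, -0.5, 0, 0, 0, 5, 0, 0, 0, 0, 5, 0, 0, 0, 0, 5, 0, 0, 0, 0, 5, 0, 0, 0, 0, 5]
}}

```text
t: 14.02
tool_pos: [0.5123, 0.0513, 0.0476]
orientation: [-3.122, -0.349, -0.005]
force: [-6.0, 1.8, 21.0]
opening: 0.0154
gripper_force: 60.0
```

```bash
python3 st.py; python3 - <<'E'
from h import *
p,M,s=pose();print(M[2],p)
E
```

```text
[-5.96  1.76 21.02] [ 0.36  1.06 -0.01] [0.5123 0.0513 0.0476]
[ 3.07223363e-03  5.95131940e-05 -9.99995279e-01] [0.51231328 0.05130041 0.04760918]
```

Call:
{"op": "play_rows", "data": {
  "deltas": [-0.3, 0, 0.5, 0, 5, -0.3, 0, 0.5, 0, 5, 0, 0, 0, 0, 5, 0, 0, 0, 0, 5, 0, 0, 0, 0, 5, 0, 0, 0, 0, 5]
}}

```text
t: 14.52
tool_pos: [0.5123, 0.0513, 0.0476]
orientation: [-3.122, -0.349, -0.007]
force: [-8.8, 2.9, 27.7]
opening: 0.0153
gripper_force: 60.0
```

```bash
python3 st.py
```

```text
[-8.83  2.95 27.68] [ 0.46  1.42 -0.05] [0.5123 0.0513 0.0476]
```

The push is steady at 28 N and the height has stopped changing (rigid contact at home). I'm handing in.

```bash
python3 -c "
from plant import robot
print(robot.close_job())"
```

```text
the job is handed in; nothing more can be done
None
```

I handed the job in at about 14.5 s with the gripper still pressing the cover down at about 28 N: it sits at its home height on the box, level to about 0.2 mm, and the last picture shows the +x clip over its tongue, but I had no clear view of the -x clip and judge it snapped in from the height and level; I did not touch the smaller plate.

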